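# Swing the keeper bar shut over the keys

### The job

Two identical magnetic key racks lie on the hallway shelf, both with their red keeper bar swung open; only one of them holds keys. On the rack with the keys, swing the keeper bar by its black knob fully shut over the pegs until it snaps into its catch, then let go. Leave the keys on their pegs and leave the empty rack's bar standing open just as it is.

Things in the scene. Friction and masses are not known exactly. Their poses are not given: they have to be found in the camera images.
- rack: Fixed rack with the keys: steel plate 110 (x) x 220 (y) x 8 mm, origin under its centre, z up. Pegs to 38 mm high at x 0, y 45, 0, -45. Red bar turns level about an upright hinge at x 0, y 85; 12 mm wide, 187 long, 42-52 mm above shelf. On it, 160 mm from the hinge, an upright round black knob, 16 mm thick, 52-92 mm above shelf. Black catch, 54 mm high, at x -19 to 14, y -84 to -108.
- keeper (a joint): Angle (rad) of that rack's red bar. 0 = shut on the back stop, bar along rack -y. Grows as it opens to rack -x: knob at x = -160 sin(a), y = 85 - 160 cos(a) mm. Starts 0.6 to 1.2, limit 1.4. Swings lightly, stays where left; below 0.08 it must be pushed over a sprung ball (5 to 8 N at the knob); past 0.04 it snaps to 0 and is held.
- key_center (a point): Centre of the yellow head (ring 26 mm across, 6 mm high, 14 mm hole; brass blade 40 mm long) of a key lying flat on the middle peg of the rack with the keys, 11 mm above the shelf. A green-headed key lies on the peg next to it, nearer the hinge.
- spare_bar_knob (a point): Middle of the black knob (16 mm thick, 40 mm high, this point 72 mm above the shelf) on the red bar of the other, empty rack, which is of the same make and also stands open. To be left alone.
Not all that is in view belongs to the job. What is shaped like the rack but pink is not meant.

How it is judged:
At the end, for the whole second after the job is handed in: The keeper bar of the rack with the keys is shut and held in its catch (within 0.05 rad of the back stop, at rest), the yellow-headed key is still on its peg (moved less than 20 mm), and the empty rack's bar is where it was (its knob moved less than 20 mm) (value of joint keeper below 0.05 rad and velocity of joint keeper between -0.1 and 0.1 rad/s and distance of each of key_center, spare_bar_knob from where it was at the start of the episode below 0.02 m); the robot touches nothing.
It also fails if it takes over 32 s, if anything falls off the work surface, if the arm or the gripper's body presses on something with over 40 N, if the wrist force passes 120 N, or if a joint passes its speed limit or range.

### The arm

A 6-joint arm with a two-finger parallel gripper is mounted at the origin on the work surface. World frame = base frame: x ahead of the robot, y to its left, z up, the work surface at z = 0. Lengths are in m, angles in rad, forces in N, time in s.
With the tool pointing down it reaches from about 0.35 to 1 m from the base axis. Payload 7.1 kg.
Tool frame: the origin (TCP) lies at the very end of the fingers, on their centre line; the grasp point (between the pads) lies behind it (robot.grip_point_offset is the z of the grasp point in the tool frame, in m); z points along the fingers, y is the direction in which the jaws open and shut (so a half turn about z gives the same grasp; the last joint's range is limited). The gripper opens to 85 mm and grips with 20 to 120 N. Pads are 22 mm wide; open, the fingers measure 114 mm over their backs; the gripper's body (76 mm by 85 mm) begins 54 mm behind the grasp point. The pads swing forward as they close: fully open they stand 13 mm farther back than shut.
Start: joints at [1.159, 0.423, 1.63, -0, 1.089, -0.019], TCP at [0.239, 0.577, 0.231] pointing down, gripper open.
Joint ranges: [-3, 3], [-0.9, 2.11], [0.09, 2.58], [-1.31, 4.45], [0.11, 2.69], [-2.54, 2.54]. Speed limits (rad/s): [2.39, 2.39, 3.01, 3.14, 3.14, 3.14].

### API

Orientations are given as a unit quaternion [w, x, y, z].
In Python, from bench import robot, optics gives the robot as it stands.
- The arm moves only by the shell command python3 -m inch 'ROWS' [FORCE]. ROWS is JSON, a list of rows, each a list of 7 numbers: the shift along the tool's x, y, z in m, then the turn, a rotation vector about the tool's x, y, z in degrees, then the opening, from 0 (shut) to 1 (fully open). In form: [[dx, dy, dz, ax, ay, az, jaw], ...]. A call has 1 to 12 rows; each row is the pose to reach, as a shift and turn from the pose commanded when the call began, along the tool's axes at that moment; what a row does not reach only later rows make up. A row lasts 1/10 s, in which the tool goes at most 50 mm and 8.59 degrees, less where a joint would pass 70% of its speed; a pose out of reach is approached as far as the arm can. A call with a gripper value outside its range is refused whole. The fingers move at their own pace and stop on an object; FORCE is the grip in N (left out, the last holds). Time passes only in rows, so rows that repeat a pose let the fingers close. It gives the time, the measured TCP pose, the force and the opening at its end, in the units of the state.
- robot.read_state(): the state, without advancing time (a new reading comes with each control period).
- optics.get_image(name): name is "scene" or "top" or "wrist"; returns a dict with "color" (480x640x3 uint8, red, green, blue), "z_map" (480x640 float32, m along the optical axis (not along the pixel's ray), 0 where there is no reading), "fx", "fy", "cx", "cy" (pixels), "R" (3x3) and "t" (3): a world point X has camera coordinates R X + t; the wrist camera has in their place "hand_eye" (4x4, takes a point from camera to tool coordinates, whose origin is the TCP and whose axes are the flange's). Camera axes: x right, y down, z forward; pixel columns grow to the right and rows downward; lengths in m; the calibration is good to about 2 mm. The wrist camera is an equidistant fisheye: a pixel r from the principal point sees the ray r / f radians off the axis. A picture is of the moment at which its call begins: read the wrist's pose just before it.
- robot.sign_off(): hands the job in, once; it reports no verdict.
The state is a dict: "clock": time; "joint_pos": joint angles; "joint_vel": joint speeds; "joint_torque": joint torques, N m; "ee_pos": TCP position; "ee_rot": TCP orientation; "wrist_force": force on the tool from outside, world axes, zero at the start; "moment": the same for the moment, N m; "finger_gap": finger opening in m.
Only numpy, scipy, OpenCV 4.12 (cv2) and the standard library are available. Lean on these libraries where they do the work, as an engineer would, in place of code of your own. Each camera call takes 0.05 s, during which the arm holds its last target.

## Working session

There is one attempt and no reset: what is moved stays moved. The work goes in short steps, Python scripts to look and compute and a shell command to move; the robot and the scene stay as the last step left them, time stands still between calls to the robot, and variables do not carry over. Pictures are saved under pics/ and viewed, and the job is handed in when it is done.

```bash
mkdir -p pics; ls; python3 - <<'E'
from bench import robot, optics
import cv2, numpy as np
s=robot.read_state(); print(s)
for n in ("scene","top"):
    d=optics.get_image(n)
    cv2.imwrite(f"pics/{n}0.png",d["color"][:,:,::-1])
    np.savez(f"{n}0.npz",**d)
    print(n,d["fx"],d["cx"],d["cy"],d["R"].tolist(),d["t"])
print(robot.grip_point_offset)
E
```

```text
pics
{'clock': 0.0, 'joint_pos': array([ 1.15903613e+00,  4.23829174e-01,  1.63069425e+00,  2.19324501e-05,
        1.08859990e+00, -1.89816388e-02]), 'joint_vel': array([-0.00365752, -0.00059885, -0.00059574, -0.00024826, -0.00119912,
       -0.00160465]), 'joint_torque': array([-4.83714502e-04, -5.57385850e+01, -2.81731278e+01, -1.39622562e-04,
        7.60722411e-03,  4.76437049e-05]), 'ee_pos': array([0.23896401, 0.57692012, 0.2305513 ]), 'ee_rot': array([-1.73047219e-04,  1.95134235e-01,  9.80776246e-01, -7.45578364e-04]), 'wrist_force': array([ 0.3847936 , -0.41022761, -0.29538803]), 'moment': array([-0.01886977, -0.05284004,  0.01331912]), 'finger_gap': 0.08531150686745138}
scene 584.2322495840821 319.9648495499135 238.17745158363087 [[-0.5497413860327195, 0.8351892072777941, -0.015601170773835172], [0.7182895703671813, 0.4630961107685399, -0.5192322074879234], [-0.42643229425613915, -0.2966495916696028, -0.8544907946711324]] [ 0.19289856 -0.29848887  1.26388034]
top 528.5008173701111 312.92441098418936 235.8766828032708 [[-0.011180446689612433, -0.9999346607767788, -0.002381551815214844], [-0.9814490410444391, 0.011429572096176628, -0.19138219539614695], [0.1913969107503343, 0.00019763331227265178, -0.9815127016479726]] [0.05922889 0.4771527  1.12862786]
-0.0187
```

View pics/scene0.png

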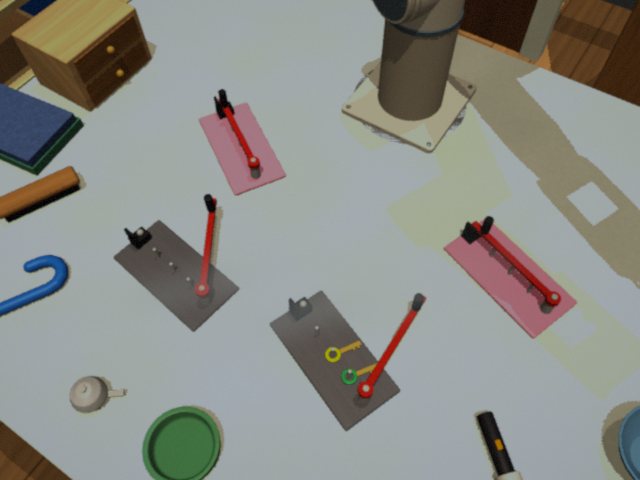

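View pics/top0.png

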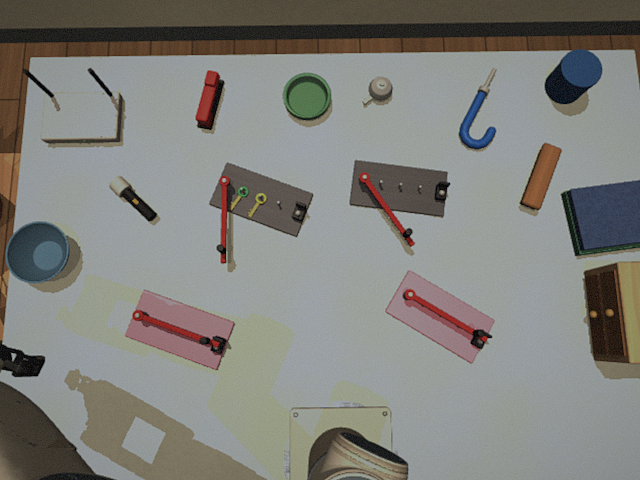

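Top view: there are two grey racks. One is at (262,200) with a yellow key at (261,199) and a green key at (243,191), hinge (225,181), knob (222,250) and catch (299,211). The other is at (400,188) and empty, with its knob at (408,236). The two pink ones at (180,330) and (440,315) are not meant. The grey rack at (262,200) fits because it holds the keys; I'll confirm that in a crop and measure.

```bash
cat > h.py <<'E'
import numpy as np, cv2
def ld(n): return dict(np.load(n+".npz"))
def at_height(d,u,v,z):
    r=np.array([(u-d["cx"])/d["fx"],(v-d["cy"])/d["fy"],1.]); R=d["R"]
    c=-R.T@d["t"]; w=R.T@r; return c+w*(z-c[2])/w[2]
def proj(d,X):
    p=d["R"]@np.asarray(X)+d["t"]; return p[:2]/p[2]*[d["fx"],d["fy"]]+[d["cx"],d["cy"]]
def cloud(d):
    v,u=np.mgrid[:480,:640]; z=d["z_map"]
    P=np.stack([(u-d["cx"])/d["fx"]*z,(v-d["cy"])/d["fy"]*z,z],-1)
    return (P-d["t"])@d["R"]
E
python3 - <<'E'
from h import *
d=ld("top0"); c=d["color"]
cv2.imwrite("pics/crop0.png",cv2.resize(c[140:280,190:350,::-1],None,fx=5,fy=4.2,interpolation=cv2.INTER_CUBIC)[:600,:800])
for n in("top0","scene0"):
    d=ld(n);c=d["color"];P=cloud(d);h=cv2.cvtColor(c,cv2.COLOR_RGB2HSV)
    ok=(d["z_map"]>0)
    red=((h[...,0]<6)|(h[...,0]>174))&(h[...,1]>190)&(h[...,2]>90)
    nl,lab,st,ce=cv2.connectedComponentsWithStats(red.astype(np.uint8))
    for i in range(1,nl):
        if st[i,4]>80:
            Q=P[(lab==i)&ok]; print(n,st[i],np.round(np.median(Q,0),3) if len(Q) else None)
d=ld("top0")
for nm,u,v,z in [("hinge",225,181,.055),("knobtop",222,248,.092),("catch",299,211,.03),("yellow",261.5,198.5,.011),("sphinge",364,177,.055),("spknob",408,234,.092)]:
    print(nm,at_height(d,u,v,z).round(4))
d=ld("scene0")
for nm,u,v,z in [("hinge",366,389,.055),("knobtop",420,298,.092),("yellow",333,354,.011),("sphinge",202,289,.055),("spknob",209,200,.092)]:
    print("s",nm,at_height(d,u,v,z).round(4))
E
```

```text
top0 [377 196  28  37 111] [ 0.524 -0.119  0.053]
top0 [222 205   4  42 107] [0.503 0.251 0.053]
top0 [405 290  69  44 229] [ 0.309 -0.213  0.053]
top0 [133 311  47  21 161] [0.295 0.399 0.053]
scene0 [223 107  36  60 345] [ 0.311 -0.214  0.051]
scene0 [204 212  11  49 247] [ 0.522 -0.121  0.051]
scene0 [484 234  76  71 543] [0.289 0.373 0.051]
scene0 [358 312  58  85 656] [0.553 0.253 0.052]
hinge [0.6043 0.2504 0.055 ]
knobtop [0.4449 0.2473 0.092 ]
catch [0.539  0.0848 0.03  ]
yellow [0.5745 0.1723 0.011 ]
sphinge [ 0.6099 -0.0629  0.055 ]
spknob [ 0.4706 -0.1493  0.092 ]
s hinge [0.6086 0.2539 0.055 ]
s knobtop [0.4489 0.2545 0.092 ]
s yellow [0.5757 0.1738 0.011 ]
s sphinge [ 0.6131 -0.0618  0.055 ]
s spknob [ 0.4821 -0.1444  0.092 ]
```

View pics/crop0.png

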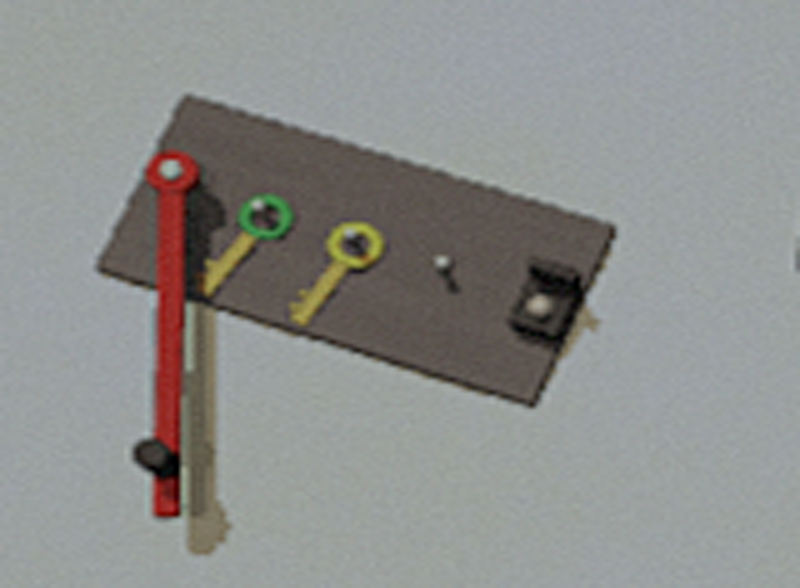

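The enlarged crop confirms it: green key head at (264,217), yellow key head at (354,246) and open bar with its knob at (155,455). Next I'll measure the plate's orientation and refine the hinge and knob positions.

```bash
python3 - <<'E'
from h import *
for n in("top0","scene0"):
    d=ld(n);P=cloud(d);ok=d["z_map"]>0
    def near(x,y,r,z0,z1): 
        m=ok&(np.hypot(P[...,0]-x,P[...,1]-y)<r)&(P[...,2]>z0)&(P[...,2]<z1); return P[m],d["color"][m]
    Q,_=near(.447,.251,.03,.075,.11); print(n,"knob",len(Q),np.median(Q,0).round(4),Q.min(0).round(3),Q.max(0).round(3))
    Q,_=near(.6065,.252,.025,.045,.08); print("hinge",len(Q),((Q.min(0)+Q.max(0))/2).round(4),Q.min(0).round(3),Q.max(0).round(3))
    c=d["color"].astype(int); m=ok&(c.max(-1)<125)&(np.ptp(c,axis=-1)<30)&(np.hypot(P[...,0]-.57,P[...,1]-.172)<.14)&(P[...,2]<.02)&(P[...,2]>.003)
    r=cv2.minAreaRect((P[m][:,:2]*1000).astype(np.float32)); print("plate",m.sum(),r)
d=ld("top0")
C=[at_height(d,190+u/5,140+v/4.2,.008) for u,v in[(185,97),(615,228),(537,405),(98,268)]]
print(np.round(C,4),np.mean(C,0)); 
for a,b in((0,1),(3,2),(0,3),(1,2)):
    e=C[b]-C[a]; print(np.linalg.norm(e),np.degrees(np.arctan2(e[1],e[0])))
E
```

```text
top0 knob 54 [0.4469 0.2516 0.0922] [0.439 0.245 0.076] [0.454 0.26  0.098]
hinge 121 [0.5994 0.2532 0.0546] [0.582 0.242 0.047] [0.617 0.264 0.062]
plate 3561 ((535.6277465820312, 189.39251708984375), (220.343505859375, 196.98965454101562), 68.7053451538086)
scene0 knob 110 [0.4517 0.2521 0.0899] [0.442 0.244 0.076] [0.458 0.259 0.096]
hinge 284 [0.6011 0.2523 0.0522] [0.582 0.241 0.045] [0.621 0.264 0.059]
plate 7143 ((577.3795166015625, 173.33432006835938), (220.37115478515625, 110.09275817871094), 68.52827453613281)
[[0.6626 0.2547 0.008 ]
 [0.5841 0.0525 0.008 ]
 [0.4844 0.0894 0.008 ]
 [0.564  0.2932 0.008 ]] [0.57376314 0.17244298 0.008     ]
0.2168944281358909 -111.2435265695191
0.21872005064002792 -111.35047397578334
0.10589491301311281 158.6849084561132
0.10631656982562836 159.6688840603282
```

Plate centre is about (0.577, 0.173) and the bar shuts toward heading −111.5°. The hinge is about (0.607, 0.252) and the knob about (0.4475, 0.252), so a is about 1.19. I'll move above the knob and turn the jaws across the bar by the route that keeps joint 6 in range.

```bash
python3 -m inch '[[-0.04,-0.028,0,0,0,8,0.6],[-0.08,-0.055,0,0,0,16,0.6],[-0.12,-0.083,0,0,0,24,0.6],[-0.16,-0.11,0,0,0,32,0.6],[-0.2,-0.138,0,0,0,40,0.6],[-0.24,-0.166,0.01,0,0,48,0.6],[-0.28,-0.193,0.03,0,0,56,0.6],[-0.317,-0.22,0.05,0,0,64,0.6],[-0.317,-0.22,0.05,0,0,72,0.6],[-0.317,-0.22,0.05,0,0,80,0.6],[-0.317,-0.22,0.05,0,0,88,0.6],[-0.317,-0.22,0.05,0,0,90,0.6]]' 30
python3 -m inch '[[0,0,0,0,0,8,0.6],[0,0,0,0,0,16,0.6],[0,0,0,0,0,24,0.6],[0,0,0,0,0,32,0.6],[0,0,0,0,0,40,0.6],[0,0,0,0,0,48,0.6],[0,0,0,0,0,56,0.6],[0,0,0,0,0,64,0.6],[0,0,0,0,0,67.5,0.6],[0,0,0,0,0,67.5,0.6],[0,0,0,0,0,67.5,0.6]]'
cat > look.py <<'E'
import sys
from h import *
from bench import robot, optics
from scipy.spatial.transform import Rotation as Rt
n=sys.argv[1]
s=robot.read_state(); w=optics.get_image("wrist"); d=optics.get_image("scene")
print(s["clock"],s["ee_pos"].round(4),s["joint_pos"].round(3),s["wrist_force"].round(2),s["finger_gap"])
print(Rt.from_quat(s["ee_rot"],scalar_first=True).as_matrix().round(3).tolist())
np.savez(n,**d)
im=np.hstack([cv2.resize(w["color"],(400,300)),cv2.resize(d["color"][160:460,180:580],(400,300))])
cv2.imwrite(f"pics/{n}.png",im[:,:,::-1])
E
python3 look.py a1
```

```text
clock: 1.3
ee_pos: [0.4477, 0.2524, 0.1809]
ee_rot: [-0.0, 0.833, 0.553, -0.0]
wrist_force: [-0.5, 0.9, 0.3]
finger_gap: 0.0514
clock: 2.4
ee_pos: [0.4477, 0.2527, 0.1811]
ee_rot: [0.0, 1.0, 0.001, -0.0]
wrist_force: [0.1, 0.9, -0.2]
finger_gap: 0.0513
2.4 [0.4477 0.2527 0.1811] [0.491 0.331 1.912 0.    0.899 2.06 ] [ 0.06  0.86 -0.21] 0.05132388939282008
[[1.0, 0.002, -0.0], [0.002, -1.0, -0.0], [-0.0, 0.0, -1.0]]
```

View pics/a1.png

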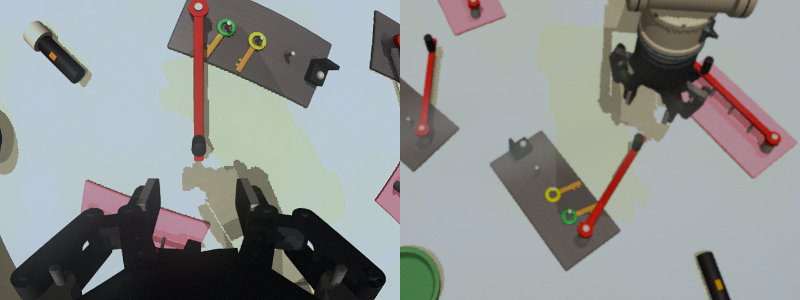

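In the wrist view (left), the knob at (199,145) lies centred between the fingers at x≈158 and x≈243. I'll cross-check the knob's position with the wrist depth before descending.

```bash
python3 - <<'E'
from h import *
from bench import robot, optics
from scipy.spatial.transform import Rotation as Rt
s=robot.read_state(); w=optics.get_image("wrist")
v,u=np.mgrid[:480,:640]; x=(u-w["cx"])/w["fx"];y=(v-w["cy"])/w["fy"];th=np.hypot(x,y)
k=np.tan(th)/np.maximum(th,1e-9); z=w["z_map"]
P=np.stack([x*k*z,y*k*z,z],-1); H=w["hand_eye"]
T=P@H[:3,:3].T+H[:3,3]; X=T@Rt.from_quat(s["ee_rot"],scalar_first=True).as_matrix().T+s["ee_pos"]
m=(z>0)&(th<1.4)&(np.hypot(X[...,0]-.447,X[...,1]-.252)<.035)&(X[...,2]>.06)&(X[...,2]<.11)
Q=X[m];print(len(Q),np.median(Q,0),Q.min(0),Q.max(0)); t=Q[Q[:,2]>.088];print(len(t),t.mean(0),t.min(0),t.max(0))
c=w["color"]; h=cv2.cvtColor(c,cv2.COLOR_RGB2HSV)
# hinge cap disc
m=(z>0)&(np.hypot(X[...,0]-.607,X[...,1]-.252)<.03)&(X[...,2]>.046)&(X[...,2]<.07)
Q=X[m];print("hinge",Q.max(0),Q.min(0))
E
```

```text
642 [0.45125498 0.25230629 0.09208204] [0.44048846 0.24457925 0.06002755] [0.45613478 0.26017981 0.09440885]
432 [0.44858084 0.25239666 0.0925119 ] [0.44048846 0.24504951 0.08802835] [0.45587465 0.25957054 0.09440885]
hinge [0.61796649 0.26450295 0.05994873] [0.57709561 0.24070991 0.04609063]
```

The knob is at (0.448, 0.252), as planned. I'll descend to z ≈ 0.064 and close the jaws.

```bash
python3 -m inch '[[0,0,0.03,0,0,0,0.6],[0,0,0.06,0,0,0,0.6],[0,0,0.09,0,0,0,0.6],[0,0,0.11,0,0,0,0.6],[0,0,0.117,0,0,0,0.6],[0,0,0.117,0,0,0,0.6],[0,0,0.117,0,0,0,0],[0,0,0.117,0,0,0,0],[0,0,0.117,0,0,0,0],[0,0,0.117,0,0,0,0],[0,0,0.117,0,0,0,0],[0,0,0.117,0,0,0,0]]' 30
python3 look.py a2
python3 - <<'E'
# rows: arc about hinge, in tool axes (x=+x world, y=-y world), from current cmd (knob R)
import numpy as np
h=np.array([.6075,.2525]);R=.16
from bench import robot
p=robot.read_state()["ee_pos"][:2]
f0=np.arctan2(*(p-h)[::-1]); print(np.linalg.norm(p-h),np.degrees(f0)%360)
r=p-h
for t in range(0,70,6):
    a=np.radians(t);c,s=np.cos(a),np.sin(a);q=h+np.array([c*r[0]-s*r[1],s*r[0]+c*r[1]])-p
    print(t,(q*[1,-1]).round(4))
E
```

```text
clock: 3.75
ee_pos: [0.4485, 0.2532, 0.0654]
ee_rot: [-0.0, 1.0, -0.0, 0.001]
wrist_force: [0.2, -0.3, 7.9]
finger_gap: 0.0145
3.75 [0.4485 0.2532 0.0654] [0.491 0.526 1.966 0.    0.648 2.062] [ 0.17 -0.28  7.92] 0.014525679689605366
[[1.0, -0.0, 0.002], [-0.0, -1.0, 0.001], [0.002, -0.001, -1.0]]
0.15896680883713135 179.74973948241163
0 [ 0. -0.]
6 [0.0008 0.0166]
12 [0.0033 0.0331]
18 [0.0076 0.0492]
24 [0.0135 0.0647]
30 [0.021  0.0796]
36 [0.03   0.0936]
42 [0.0404 0.1065]
48 [0.0521 0.1184]
54 [0.065  0.1289]
60 [0.0789 0.138 ]
66 [0.0937 0.1456]
```

View pics/a2.png

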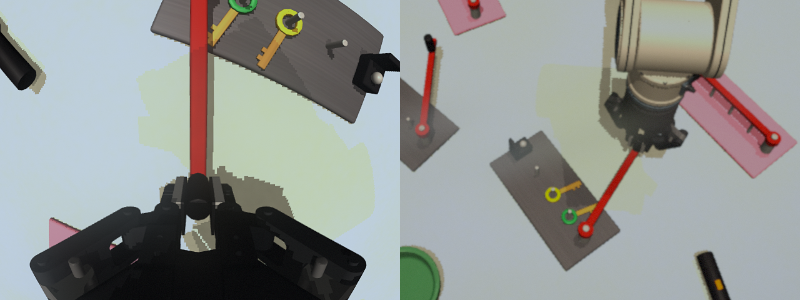

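The knob is gripped, with a gap of 14.5 mm and the pads seen either side of it at (199,195). Now I'll swing the first half along the arc.

```bash
python3 -m inch '[[0.0008,0.0166,-0.001,0,0,-6,0],[0.0033,0.0331,-0.001,0,0,-12,0],[0.0076,0.0492,-0.001,0,0,-18,0],[0.0135,0.0647,-0.001,0,0,-24,0],[0.021,0.0796,-0.001,0,0,-30,0],[0.03,0.0936,-0.001,0,0,-36,0],[0.0404,0.1065,-0.001,0,0,-42,0],[0.0521,0.1184,-0.001,0,0,-48,0],[0.0588,0.124,-0.001,0,0,-51,0],[0.0588,0.124,-0.001,0,0,-51,0],[0.0588,0.124,-0.001,0,0,-51,0]]'
python3 look.py a3
python3 - <<'E'
import numpy as np
from bench import robot
from scipy.spatial.transform import Rotation as Rt
h=np.array([.6075,.2525]); s=robot.read_state();p=s["ee_pos"][:2];M=Rt.from_quat(s["ee_rot"],scalar_first=True).as_matrix()
r=p-h;print(np.linalg.norm(r),np.degrees(np.arctan2(r[1],r[0]))%360)
f0=np.degrees(np.arctan2(r[1],r[0]))%360; 
for f in (234,238,241,243,245,247,248,248.5,249,250):
    a=np.radians(f);q=h+.1595*np.array([np.cos(a),np.sin(a)])-p
    print(f,(M.T[:2,:2]@q).round(4),-(f-f0))
E
```

```text
clock: 4.95
ee_pos: [0.507, 0.1291, 0.0656]
ee_rot: [0.0, 0.903, 0.43, 0.001]
wrist_force: [1.7, 1.7, 0.5]
finger_gap: 0.0147
4.95 [0.507  0.1291 0.0656] [0.226 0.534 1.948 0.    0.659 0.909] [1.68 1.75 0.51] 0.014724779398735961
[[0.631, 0.776, 0.001], [0.776, -0.631, 0.0], [0.001, 0.001, -1.0]]
0.1591301153749392 230.71959948225205
234 [-0.0001  0.0091] -3.2804005177479496
238 [0.0008 0.0202] -7.28040051774795
241 [0.0021 0.0285] -10.28040051774795
243 [0.0031 0.0339] -12.28040051774795
245 [0.0044 0.0394] -14.28040051774795
247 [0.0059 0.0447] -16.28040051774795
248 [0.0066 0.0474] -17.28040051774795
248.5 [0.0071 0.0487] -17.78040051774795
249 [0.0075 0.0501] -18.28040051774795
250 [0.0084 0.0527] -19.28040051774795
```

View pics/a3.png

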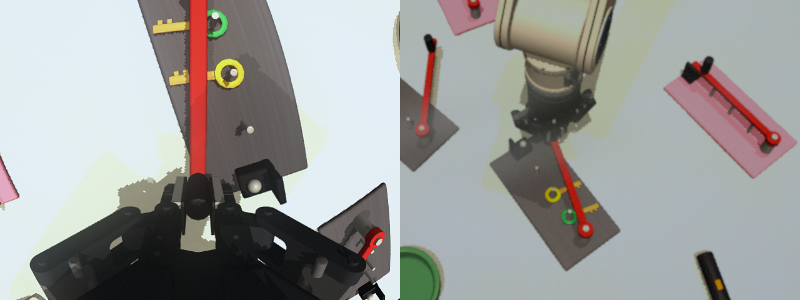

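The bar follows in the grip with forces under 3 N and the keys undisturbed; the catch is at (262,180) in the wrist view. I'll go on to about 1° before shut.

```bash
python3 -m inch '[[0,0.009,0,0,0,-3.3,0],[0.0008,0.02,0,0,0,-7.3,0],[0.002,0.0285,0,0,0,-10.3,0],[0.003,0.034,0,0,0,-12.3,0],[0.0044,0.0394,0,0,0,-14.3,0],[0.0052,0.042,0,0,0,-15.3,0],[0.0059,0.0447,0,0,0,-16.3,0],[0.0059,0.0447,0,0,0,-16.3,0],[0.0059,0.0447,0,0,0,-16.3,0]]'
python3 look.py a4
```

```text
clock: 5.95
ee_pos: [0.546, 0.1056, 0.0657]
ee_rot: [0.0, 0.833, 0.554, 0.001]
wrist_force: [3.0, 3.0, 2.2]
finger_gap: 0.0148
5.95 [0.546  0.1056 0.0657] [0.17  0.567 1.875 0.    0.698 0.566] [2.96 3.01 2.17] 0.014819388632734194
[[0.386, 0.922, 0.002], [0.922, -0.386, 0.0], [0.001, 0.002, -1.0]]
```

View pics/a4.png

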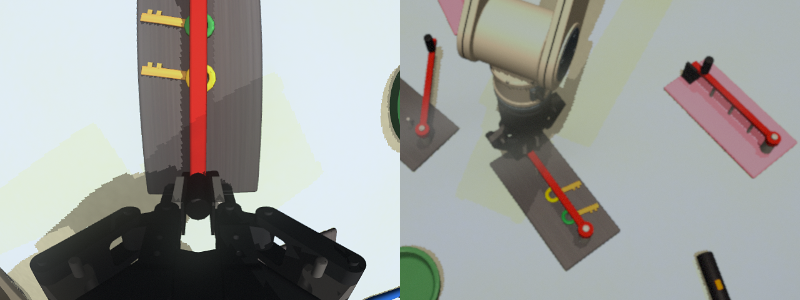

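The bar is now about parallel with the plate's long edge. I'll push on in small steps to feel for the back stop.

```bash
python3 -m inch '[[0.0005,0.001,0,0,0,-0.4,0],[0.001,0.002,0,0,0,-0.8,0],[0.001,0.002,0,0,0,-0.8,0]]'
python3 -m inch '[[0.0003,0.001,0,0,0,-0.3,0],[0.0006,0.002,0,0,0,-0.6,0],[0.0006,0.002,0,0,0,-0.6,0]]'
python3 -m inch '[[0.0003,0.001,0,0,0,-0.3,0],[0.0006,0.002,0,0,0,-0.6,0],[0.0006,0.002,0,0,0,-0.6,0]]'
```

```text
clock: 6.35
ee_pos: [0.5478, 0.105, 0.0656]
ee_rot: [0.0, 0.828, 0.56, 0.0]
wrist_force: [3.8, -1.8, 5.7]
finger_gap: 0.015
clock: 6.65
ee_pos: [0.5495, 0.1043, 0.0656]
ee_rot: [0.001, 0.826, 0.564, -0.0]
wrist_force: [0.3, -7.5, 6.2]
finger_gap: 0.0149
clock: 6.95
ee_pos: [0.5498, 0.1041, 0.0654]
ee_rot: [-0.001, 0.823, 0.568, -0.002]
wrist_force: [-4.1, -4.6, 10.0]
finger_gap: 0.0149
```

```bash
python3 -m inch '[[0,0.001,0,0,0,0,0],[0,0.002,0,0,0,0,0],[0,0.002,0,0,0,0,0]]'
python3 -m inch '[[0,0.001,0,0,0,0,0],[0,0.002,0,0,0,0,0],[0,0.002,0,0,0,0,0]]'; python3 look.py a5
```

```text
clock: 7.25
ee_pos: [0.5499, 0.1039, 0.0652]
ee_rot: [-0.002, 0.823, 0.568, -0.003]
wrist_force: [-8.9, 0.2, 13.8]
finger_gap: 0.0148
clock: 7.55
ee_pos: [0.5501, 0.1038, 0.0651]
ee_rot: [-0.003, 0.823, 0.568, -0.004]
wrist_force: [-14.4, 4.8, 18.8]
finger_gap: 0.0149
7.55 [0.5501 0.1038 0.0651] [0.164 0.575 1.859 0.002 0.718 0.525] [-14.37   4.76  18.82] 0.0148868095340301
[[0.354, 0.935, -0.01], [0.935, -0.354, -0.0], [-0.004, -0.009, -1.0]]
```

View pics/a5.png

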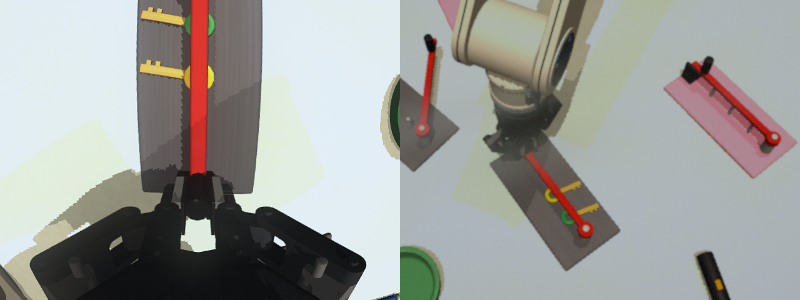

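The bar is hard against the stop: 4 mm more command gives 15 N and almost no motion. I'll relieve the push, open the jaws and lift straight up.

```bash
python3 -m inch '[[0,-0.002,0,0,0,0,0],[0,-0.004,0,0,0,0,0],[0,-0.004,0,0,0,0,0],[0,-0.004,0,0,0,0,0.5],[0,-0.004,0,0,0,0,0.5],[0,-0.004,0,0,0,0,0.5],[0,-0.004,0,0,0,0,0.5],[0,-0.004,-0.01,0,0,0,0.5],[0,-0.004,-0.03,0,0,0,0.5],[0,-0.004,-0.06,0,0,0,0.5],[0,-0.004,-0.1,0,0,0,0.5],[0,-0.004,-0.14,0,0,0,0.5]]'
python3 -m inch '[[-0.04,0,0,0,0,0,0.5],[-0.08,0,0,0,0,0,0.5],[-0.12,0,0,0,0,0,0.5],[-0.15,0,0,0,0,0,0.5],[-0.15,0,0,0,0,0,0.5],[-0.15,0,0,0,0,0,0.5]]'
python3 look.py a6
python3 - <<'E'
from h import *
from bench import optics
d=optics.get_image("top");np.savez("top6",**d)
cv2.imwrite("pics/top6.png",cv2.resize(d["color"][140:280,190:470,::-1],(800,400),interpolation=cv2.INTER_CUBIC))
for n in("top6","a6"):
    d=ld(n);P=cloud(d);ok=d["z_map"]>0
    Q=P[ok&(np.hypot(P[...,0]-.548,P[...,1]-.103)<.03)&(P[...,2]>.075)&(P[...,2]<.1)]
    if len(Q):
        r=np.median(Q,0)[:2]-[.6075,.2525]; print(n,"knob",len(Q),np.median(Q,0).round(4),"a",np.radians(248.5)-np.arctan2(r[1],r[0])%(2*np.pi))
for a,b,pts in(("top0","top6",(.475,-.147)),("scene0","a6",(.478,-.147))):
    for n in(a,b):
        d=ld(n);P=cloud(d);Q=P[(d["z_map"]>0)&(np.hypot(P[...,0]-pts[0],P[...,1]-pts[1])<.03)&(P[...,2]>.075)];print(n,"spare",len(Q),np.median(Q,0).round(4))
E
```

```text
clock: 8.85
ee_pos: [0.551, 0.105, 0.2071]
ee_rot: [-0.0, 0.823, 0.569, -0.0]
wrist_force: [-0.1, -0.3, -0.1]
finger_gap: 0.0429
clock: 9.45
ee_pos: [0.4985, -0.0357, 0.206]
ee_rot: [0.0, 0.823, 0.568, 0.0]
wrist_force: [-0.1, -0.5, -0.0]
finger_gap: 0.0426
9.45 [ 0.4985 -0.0357  0.206 ] [-0.095  0.274  1.924  0.     0.942  0.268] [-0.12 -0.52 -0.02] 0.04259163834008639
[[0.355, 0.935, 0.001], [0.935, -0.355, 0.0], [0.0, 0.001, -1.0]]
top6 knob 51 [0.5466 0.1047 0.0922] a 0.01566265136190559
a6 knob 110 [0.5526 0.1051 0.0898] a -0.01870071456093836
top0 spare 54 [ 0.4761 -0.1488  0.0922]
top6 spare 0 [nan nan nan]
scene0 spare 97 [ 0.481  -0.1492  0.0897]
a6 spare 90 [ 0.4812 -0.1492  0.0889]
  return _methods._mean(a, axis=axis, dtype=dtype,
  ret = um.true_divide(
```

View pics/a6.png

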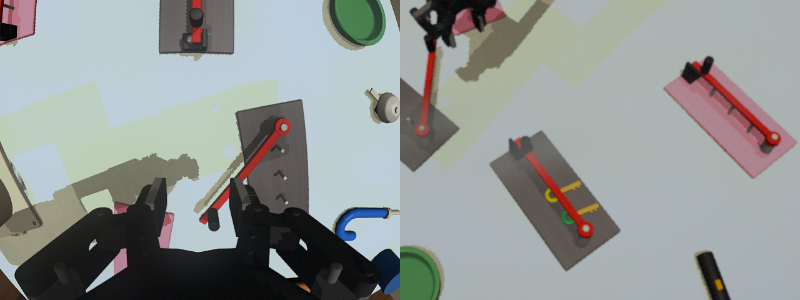

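View pics/top6.png

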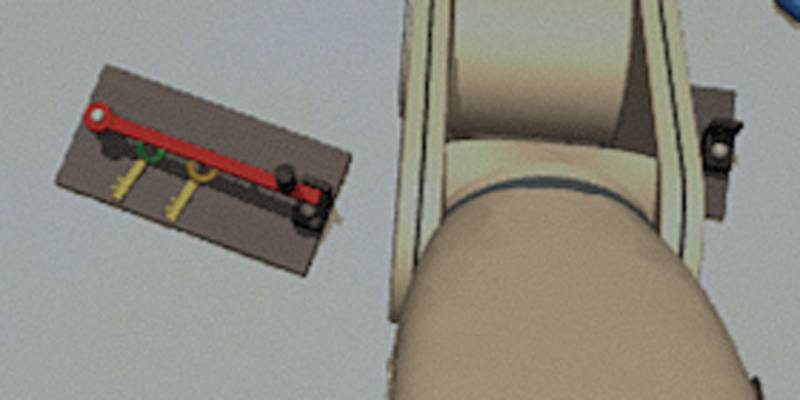

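The top view shows the bar lying inside the catch at (313,200), past the ball at (308,212), with both keys on their pegs at (150,153) and (202,170). In the scene camera the spare knob has moved less than 1 mm. The gripper is clear at z = 0.21, so I'll hand in.

```bash
python3 -c "
from bench import robot
print(robot.sign_off())"
```

```text
the job is handed in; nothing more can be done
None
```

I swung the keeper bar on the rack with the keys shut by its black knob, let go, moved the gripper clear and handed the job in at about 9.5 s of the 32 s allowed.

- **Bar shut:** Before I released it, the bar was hard against the back stop: 4 mm more push gave about 15 N and almost no motion. After release, the top camera puts it at +0.016 rad and the scene camera at −0.019 rad. The two differ by 0.034 rad, which fits the calibration error, and both are inside 0.05. The top picture shows the bar inside the catch, past the ball. I never saw the snap itself in the force readings.
- **Keys:** Both heads are still around their pegs by eye in the last pictures. I did not measure how far they moved.
- **Empty rack:** Its knob moved less than 1 mm in the scene camera. The arm blocked the top camera's view of it, so that second check gave no reading.
- **Contact:** The gripper was open at z = 0.21 m and touching nothing, with about 0.5 N of noise at the wrist.

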